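# Draw up a capped syringe in its hand-cranked press for a leak check

## Robot

A 6-joint arm with a two-finger parallel gripper is mounted at the origin on a cart in front of the work surface, level with it; the furniture and walls round the work are solid. World frame = base frame: x ahead of the robot, y to its left, z up, the work surface at z = 0. Lengths are in m, angles in rad, forces in N, time in s.
With the tool pointing down it reaches from about 0.425 to 0.95 m from the base axis. Payload 3.5 kg.
Tool frame: the origin (TCP) lies midway between the tips of the shut fingers; the grasp point (between the pads) lies 19 mm behind it (ctrl.pinch_z is the distance from the TCP to the grasp point, in m); z points along the fingers, y is the line along which they close (so a half turn about z gives the same grasp; the last joint's range is limited). The gripper opens to 85 mm and grips with 20 to 120 N. Pads are 22 mm wide; open, the fingers measure 114 mm over their backs; the gripper's body (76 mm by 85 mm) begins 54 mm behind the grasp point. The pads swing forward as they close: fully open they stand 13 mm farther back than shut.
Start: joints at [-1.335, 0.286, 1.577, -0, 1.279, -0.15], TCP at [0.254, -0.625, 0.231] pointing down, gripper open.
Joint ranges: [-2.77, 2.77], [-0.9, 2.22], [0.21, 2.48], [-1.53, 4.67], [0.24, 2.81], [-2.84, 2.84]. Speed limits (rad/s): [2.79, 2.79, 3.14, 3.14, 3.14, 3.14].

## Interface

Orientations are given as a unit quaternion [x, y, z, w].
In Python, from plant import get_state, viewer, sign_off, ctrl gives the robot as it stands. The module is installed in compiled form; this text tells all that it offers.
- The arm moves only by the shell command python3 -m handwheel 'ROWS' [FORCE]. ROWS is JSON, a list that holds one entry, the list of rows, each a list of 5 numbers: the finger opening in m, from 0 to 0.0854, then the shift along the tool's x, y, z in m, then the turn about the tool's z in degrees. In form: [[[claw, x, y, z, spin], ...]]. A call has 1 to 12 rows; each row shifts and turns the commanded pose from where the row before left it, along the tool's axes as they then stand; what a row does not reach is not made up. A row lasts 1/12 s, in which the tool goes at most 41.7 mm and 7.16 degrees, less where a joint would pass 70% of its speed; a pose out of reach is approached as far as the arm can. A call is refused whole if a number of a shift passes 0.0417 or a number of a turn 7.16, either way. A call with a gripper value outside its range is refused whole. The fingers move at their own pace and stop on an object; FORCE is the grip in N (left out, the last holds). Time passes only in rows, so rows that do not move let the fingers close. It gives the time, the measured TCP pose, the force, the opening and the grip force at its end, in the units of the state.
- get_state(): the state, without advancing time (a new reading comes with each control period).
- viewer.read_camera(name): name is "scene" or "top"; returns the picture (420x560x3 uint8, blue, green, red); there is no depth.
- viewer.camera_params(name): a dict with "fov_y" (degrees; the focal length in pixels is half the picture's height over the tangent of half this angle, whatever the lens; pixels are square), "cx", "cy" (the principal point, pixels), "xyz" and "attitude" of the camera in the world. Camera axes: x right, y up, looking along -z (the intrinsics and any distortion apply to the point x, -y, -z); pixel columns grow to the right and rows downward; lengths in m; the calibration is good to about 2 mm. A picture is of the moment at which its call begins. camera_params takes no time and is no camera call.
- sign_off(): hands the job in; it is judged then, once.
Trained networks look in the newest picture that a camera, given by its name, has taken for a name from the list of things; names that differ only in an ending like _2 or _b are one class to them, and where a whole thing is asked for, a point or a joint stands for the part that bears it (a point fixed in the world has none). Each returns a list of dicts, best first, with "confidence" (0 to 1); they miss things now and then, are a little off and sometimes report something else, mostly with a low value. They report only what shows in the picture. A call takes as long as a camera call.
- viewer.look_for(camera, name): "extent" ([left, top, width, height] as shares, 0 to 1, of the picture: columns of its width, rows of its height, round what is visible of it).
- viewer.outline_of(camera, name): "mask" (420x560 bool, what is visible of it) and "extent" ([left, top, width, height] as shares, 0 to 1, of the picture: columns of its width, rows of its height, round what is visible of it).
- viewer.pinpoint(camera, name): "xy" ([column, row] as shares, 0 to 1, of the picture: columns of its width, rows of its height: a listed point, or the origin of a listed thing).
The state is a dict: "time": time; "qpos": joint angles; "dq": joint speeds; "joint_efforts": joint torques, N m; "eef_pos": TCP position; "tcp_rot": TCP orientation; "contact_force": force on the tool from outside, world axes, zero at the start; "wrist_torque": the same for the moment, N m; "opening": opening from 0.0 (shut) to 1.0 (fully open); "finger_force": force on a finger pad.
Only numpy, scipy, OpenCV 4.12 (cv2) and the standard library are available. Lean on these libraries where they do the work, as an engineer would, in place of code of your own. Each camera call takes 0.05 s, during which the arm holds its last target. There are 200 camera calls.

## Task

The syringe in the hand-cranked press has its outlet capped for a leak check. Wind the pusher block all the way back with the crank (clockwise, seen from the crank's end), then take the bare steel plunger rod and draw it straight out of the glass barrel, without levering it askew, until the dark ring line on the rod is level with the barrel's open end. The air behind it sucks the rod back, so finish while still holding it steady at the line; leave the glassware standing round the press where it is.

Things in the scene. Friction and masses are not known exactly. Their poses are not given: they have to be found in the camera images.
- press: Hand-cranked syringe press, aluminium, fixed to the bench: base 90 x 222 mm with three upright plates. Origin on the bench; own z up, own y along the machine from crank end (-y) to capped nozzle end (+y), x across. Plunger axis parallel to y at x 0, z 110 mm. Two guide rods (10 mm thick) at x -27 and +27 and the lead screw at x 0 run below it at z 66 mm, from y 34 to -72
- barrel_mouth (a point): Centre of the glass barrel's open end (outside 22 mm, bore 15 mm), on the bore's axis, at press y 34, z 110 mm; axes as the press's. The barrel runs from here 86 mm toward +y. The mouth is flush in the barrel plate (80 mm wide, 10 mm thick, y 34 to 44, top at z 128); the nozzle plate is at y 120 to 130, top at z 136
- plunger: Steel rod, 14 mm thick, 110 mm long, in the 15 mm bore (1 mm play), with a thumb plate (26 mm wide, 4 mm thick) at its outer end; 0.12 kg. Origin at the centre of the thumb plate's outer face; own +y runs along the rod into the barrel. 36 mm of bare rod shows at the start. It is sucked back in with about 0.3 N per mm of draw (9 N at the line) and binds, up to 25 N, if gripped off its axis
- rod_grip (a point): Middle of the bare part of the rod, on its axis, 22 mm from the thumb plate's outer face and at the start 18 mm outside the barrel; moves with the rod
- rod_mark (a point): Centre of the dark ring line (3 mm wide) round the rod, on its axis, 70 mm from the thumb plate's outer face; at the start it is 30 mm inside the glass barrel
- pusher (a joint): Position of the pusher block in m: 0 = fully forward (its face 2 mm behind the thumb plate), grows as it winds back toward the crank, 0.036 = fully back, at the stop. Starts between 0 and 0.006. Moves only by the crank, 12 mm a turn. Block 74 mm wide, 22 mm thick, its arm 36 mm wide with the top at z 129 mm; its face is at press y = -8 mm minus the value
- crank (a joint): Crank angle in rad: 0 = handle straight up, grows clockwise seen from the crank's end (from the top the handle goes toward the press's +x), stops at 18.85 (three turns, pusher fully back). Starts between 0 and 3. Axis parallel to the press's y at x 0, z 66 mm; handle 32 mm from it. Takes about 3 N at the handle and stays where it is left. Crank plate: y -82 to -72, top at z 86
- knob_mid (a point): Grip point on the axis of the crank's black handle, at press y -132.5 mm. The handle is 17 mm thick, spins freely on its pin, is parallel to the press's y and reaches from y -96.5 to -152.5 mm; the crank arm (15 mm wide) is at y -96 to -89 mm, the hub 22 mm wide
- erlenmeyer: Conical glass flask, 83 mm wide, 106 mm high, standing left of the press; origin at the centre of its underside
- beaker: Small glass beaker, 44 mm wide, 60 mm high, standing right of the press; origin at the centre of its underside
- petri_dish: Lidded petri dish, 66 mm wide, 15 mm high, lying to the left, behind the flask; origin at the centre of its underside

How it is judged:
By the outcome, as a careful person would: the job done as asked, in the order asked, and still so for the second after the job is handed in, while the arm keeps its last pose, push and grip.
It also fails if it takes over 61 s, if anything falls off the work surface, if the arm or the gripper's body presses on something with over 40 N, if the wrist force passes 120 N, or if a joint passes its speed limit or range.

## Working session

There is one attempt and no reset: what is moved stays moved. The work goes in short steps, Python scripts to look and compute and a shell command to move; the robot and the scene stay as the last step left them, time stands still between calls to the robot, and variables do not carry over. Pictures are saved under pics/ and viewed, at most 10 in all, crops included, and the job is handed in when it is done.

```bash
mkdir -p pics; python3 - <<'E'
from plant import get_state, viewer, ctrl
import cv2,numpy as np
print(get_state()); print(ctrl.pinch_z, [a for a in dir(ctrl) if a[0]!='_'])
ims=[]
for c in("scene","top"):
    print(c,viewer.camera_params(c))
    im=viewer.read_camera(c); cv2.imwrite(f'pics/{c}0.png',im)
    for n in("barrel_mouth","rod_grip","plunger","knob_mid","press","erlenmeyer","beaker","petri_dish"):
        print(n,[(np.round(np.array(d['xy'])*[560,420],1),round(d['confidence'],2)) for d in viewer.pinpoint(c,n)[:2]])
E
```

```text
{'time': 0.0, 'qpos': array([-1.33500502e+00,  2.87188541e-01,  1.57820129e+00, -2.64761018e-05,
        1.27855174e+00, -1.49973893e-01]), 'dq': array([ 0.00058404, -0.00049023,  0.00052634, -0.00082228,  0.00044329,
        0.00109882]), 'joint_efforts': array([-2.31696567e-04, -4.05986416e+01, -2.92625248e+01, -1.05166146e-04,
        5.81427259e-03, -2.37239497e-06]), 'eef_pos': array([ 0.25386372, -0.62473368,  0.22991875]), 'tcp_rot': array([ 9.81454340e-01,  1.91692458e-01, -6.30396732e-05, -1.17283481e-03]), 'contact_force': array([-0.65895362, -0.04429602, -0.24445415]), 'wrist_torque': array([ 0.00317943, -0.02185484,  0.00744234]), 'finger_force': 0.0, 'opening': 1.0017611268840967}
0.0187 ['Unreachable', 'pinch_z']
scene {'fov_y': 50.902240860308964, 'cx': 278.0539356468127, 'cy': 205.77568665782914, 'xyz': array([-0.33477542,  0.80843879,  0.97699262]), 'attitude': array([-0.17964853,  0.38531994,  0.83050717, -0.35987886])}
barrel_mouth [(array([265.6, 207.9]), 0.79)]
rod_grip [(array([270. , 203.3]), 0.41)]
plunger [(array([276.1, 195.7]), 0.56)]
knob_mid [(array([219.
[... 205 characters left out ...]
i_dish [(array([178.5, 275.6]), 0.56)]
top {'fov_y': 52.729975923349784, 'cx': 271.0993362467287, 'cy': 211.44448903097398, 'xyz': array([0.31959641, 0.07360184, 1.15913369]), 'attitude': array([-0.05591932,  0.0442336 ,  0.71004664, -0.70053564])}
barrel_mouth [(array([247.2, 209.8]), 0.92), (array([143. , 201.4]), 0.7)]
rod_grip [(array([258.4, 211.1]), 0.61)]
plunger [(array([268.2, 208.4]), 0.67), (array([312.1, 197.4]), 0.49)]
knob_mid [(array([312.8, 197.3]), 0.63)]
press [(array([264.8, 219.1]), 0.6)]
erlenmeyer [(array([181. , 223.8]), 0.74), (array([262.7, 216.6]), 0.23)]
beaker [(array([414.9, 192.6]), 0.63)]
petri_dish [(array([138.8, 201.6]), 0.83), (array([263.3, 215.8]), 0.33)]
```

View pics/scene0.png

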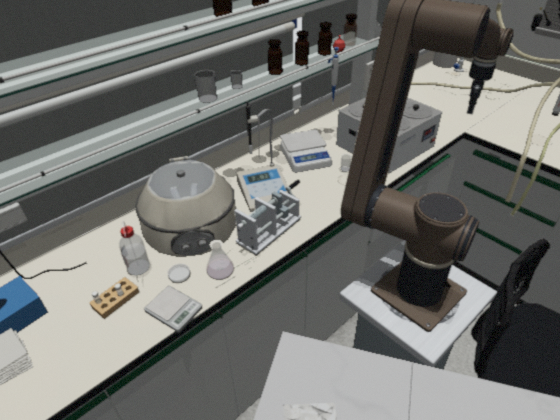

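View pics/top0.png

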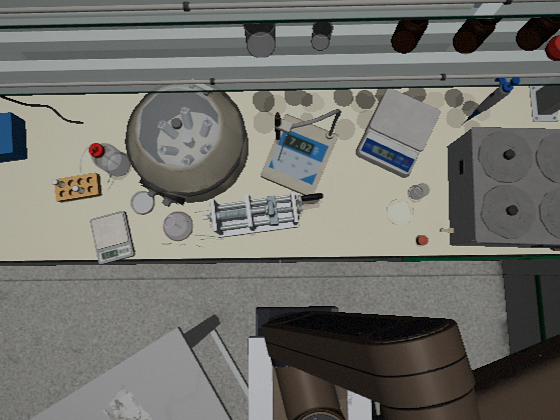

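The press lies at about (263,215) in the top view and (268,220) in the scene view. Its crank end points right, at the black handle near (312,197), with the flask at (178,225) and beakers near (415,190). Next I'll turn these pixels into positions and look at enlarged crops.

```bash
cat > h.py <<'E'
from plant import get_state, viewer, ctrl
import cv2,numpy as np
from scipy.spatial.transform import Rotation as R
from scipy.optimize import least_squares
P={c:viewer.camera_params(c) for c in("scene","top")}
def proj(c,p):
    q=P[c]; f=210/np.tan(np.radians(q['fov_y']/2))
    v=R.from_quat(q['attitude']).inv().apply(np.atleast_2d(p)-q['xyz'])
    return np.c_[q['cx']+f*v[:,0]/-v[:,2], q['cy']-f*v[:,1]/-v[:,2]]
def atz(c,uv,z):
    q=P[c]; f=210/np.tan(np.radians(q['fov_y']/2))
    d=R.from_quat(q['attitude']).apply([(uv[0]-q['cx'])/f,-(uv[1]-q['cy'])/f,-1])
    return q['xyz']+d*(z-q['xyz'][2])/d[2]
def press2w(pose,p):
    return R.from_euler('z',pose[2]).apply(np.atleast_2d(p))+[pose[0],pose[1],0]
E
python3 - <<'E'
from h import *
obs={'scene':dict(barrel_mouth=(265.6,207.9),rod_grip=(270,203.3),plunger=(276.1,195.7),press=(273.6,229.2),erlenmeyer=(218.8,269.9),beaker=(344.6,167.4),petri_dish=(178.5,275.6)),
'top':dict(barrel_mouth=(247.2,209.8),rod_grip=(258.4,211.1),plunger=(268.2,208.4),press=(264.8,219.1),knob_mid=(312.8,197.3),erlenmeyer=(181,223.8),beaker=(414.9,192.6),petri_dish=(138.8,201.6))}
for c in obs:
    for n,u in obs[c].items(): print(c,n,atz(c,u,.11 if n in('barrel_mouth','rod_grip','plunger') else .09 if n=='knob_mid' else 0).round(4))
im=cv2.imread('pics/top0.png')[180:250,190:340]; cv2.imwrite('pics/t1.png',cv2.resize(im,None,fx=5.3,fy=5.3,interpolation=cv2.INTER_CUBIC))
im=cv2.imread('pics/scene0.png')[175:260,225:315]; cv2.imwrite('pics/s1.png',cv2.resize(im,None,fx=7,fy=7,interpolation=cv2.INTER_CUBIC))
E
```

```text
scene barrel_mouth [0.466  0.1493 0.11  ]
scene rod_grip [0.4732 0.1248 0.11  ]
scene plunger [0.488  0.0856 0.11  ]
scene press [0.4682 0.1183 0.    ]
scene erlenmeyer [0.4492 0.3545 0.    ]
scene beaker [ 0.5383 -0.314   0.    ]
scene petri_dish [0.5131 0.4537 0.    ]
top barrel_mouth [0.4745 0.1499 0.11  ]
top rod_grip [0.4708 0.1218 0.11  ]
top plunger [0.4773 0.0972 0.11  ]
top press [0.4641 0.1094 0.    ]
top knob_mid [ 0.5073 -0.0167  0.09  ]
top erlenmeyer [0.4544 0.3411 0.    ]
top beaker [ 0.5319 -0.3065  0.    ]
top petri_dish [0.5183 0.4604 0.    ]
```

View pics/t1.png

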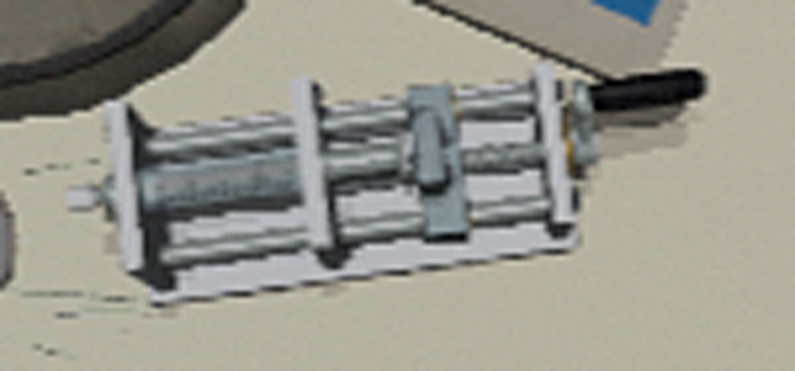

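View pics/s1.png

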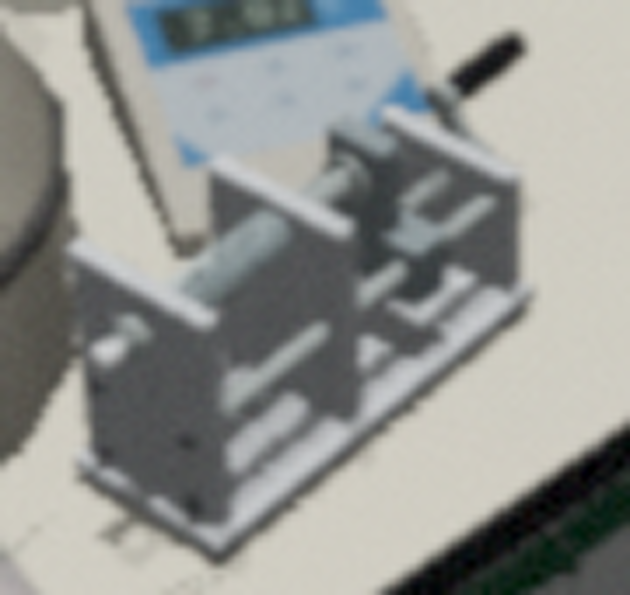

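The top crop shows the plates' upper edges clearly: nozzle plate at crop x about 117, barrel plate about 305, crank plate about 550. The handle points away from the robot at (592..703, 90), and the rod and pusher lie between. The scene crop shows the same plates. I'll fit the press pose to these corners.

```bash
cat > fit.py <<'E'
from h import *
T=[((108,103),(40,130,136)),((126,101),(40,120,136)),((124,270),(-40,130,136)),((141,268),(-40,120,136)),
((293,82),(40,44,128)),((318,80),(40,34,128)),((312,247),(-40,44,128)),((333,245),(-40,34,128))]
S=[((72,247),(40,130,136)),((203,330),(-40,130,136)),((217,320),(-40,120,136)),((210,165),(40,44,128)),((338,237),(-40,44,128)),((352,230),(-40,34,128))]
tu=np.array([((u+.5)/5.3-.5+190,(v+.5)/5.3-.5+180) for (u,v),_ in T]);tp=np.array([p for _,p in T])/1e3
su=np.array([((u+.5)/7-.5+225,(v+.5)/7-.5+175) for (u,v),_ in S]);sp=np.array([p for _,p in S])/1e3
CR=[((535,65),(40,-72,86)),((552,63),(40,-82,86)),((555,222),(-40,-72,86)),((575,221),(-40,-82,86))]
cu=np.array([((u+.5)/5.3-.5+190,(v+.5)/5.3-.5+180) for (u,v),_ in CR]);cp=np.array([p for _,p in CR])/1e3
def res(p,w=(1,1)):
    return np.r_[w[0]*(proj('top',press2w(p,tp))-tu).ravel(),w[0]*(proj('top',press2w(p,cp))-cu).ravel(),w[1]*(proj('scene',press2w(p,sp))-su).ravel()]
if __name__=='__main__':
    for w in((1,1),(1,0),(0,1)):
        s=least_squares(res,[.47,.11,.1],args=(w,)); p=s.x
        print(w,p.round(4),np.degrees(p[2]).round(2),press2w(p,[0,.034,.11]).round(4))
        print(s.fun.reshape(-1,2).round(1).tolist())
    p=least_squares(res,[.47,.11,.1]).x
    tip=((703+.5)/5.3-.5+190,(83+.5)/5.3-.5+180); st=((592+.5)/5.3-.5+190,(97+.5)/5.3-.5+180)
    for a in np.arange(0,3.1,.3):
        k=lambda y:[.032*np.sin(a),y,.066+.032*np.cos(a)]
        u=proj('top',press2w(p,[k(-.1525),k(-.0965)]));us=proj('scene',press2w(p,[k(-.1525),k(-.0965)]))
        print(round(a,1),(u-[tip,st]).round(1).tolist(),((us-[225,175])*7).round().tolist())
E
python3 fit.py
```

```text
(1, 1) [0.4753 0.1075 0.1157] 6.63 [[0.4714 0.1413 0.11  ]]
[[-0.7, -0.5], [-0.1, -0.7], [-0.2, 0.2], [0.6, 0.0], [-0.7, -0.5], [-1.4, -0.6], [-0.4, 0.3], [-0.3, 0.1], [-0.3, -0.1], [0.3, -0.2], [0.1, 0.9], [0.2, 0.6], [-0.5, -0.1], [0.5, -0.6], [0.9, -0.9], [-0.2, -0.3], [1.0, -0.1], [1.2, -0.7]]
(1, 0) [0.4753 0.1069 0.119 ] 6.82 [[0.4713 0.1407 0.11  ]]
[[-0.5, -0.3], [0.1, -0.5], [0.1, 0.3], [0.9, 0.2], [-0.5, -0.4], [-1.2, -0.6], [-0.1, 0.3], [0.0, 0.2], [-0.2, -0.2], [0.5, -0.3], [0.4, 0.8], [0.5, 0.5], [-0.0, -0.0], [0.0, -0.0], [0.0, -0.0], [-0.0, -0.0], [0.0, -0.0], [0.0, -0.0]]
(0, 1) [0.4738 0.1096 0.104 ] 5.96 [[0.4703 0.1434 0.11  ]]
[[-0.0, -0.0], [-0.0, -0.0], [-0.0, 0.0], [-0.0, 0.0], [-0.0, -0.0], [-0.0, -0.0], [-0.0, 0.0], [-0.0, 0.0], [-0.0, 0.0], [-0.0, 0.0], [-0.0, 0.0], [-0.0, 0.0], [-1.0, 0.1], [-0.2, -0.1], [0.2, -0.5], [-0.4, 0.0], [0.6, 0.5], [0.8, -0.2]]
0.0 [[1.7, 6.9], [0.8, 7.1]] [[552.0, 43.0], [478.0, 98.0]]
0.3 [[1.1, 3.4], [0.2, 3.6]] [[536.0, 38.0], [462.0, 93.0]]
0.6 [[0.5, 0.3], [-0.3, 0.5]] [[522.0, 38.0], [448.0, 93.0]]
0.9 [[-0.2, -1.9], [-0.8, -1.7]] [[511.0, 43.0], [437.0, 98.0]]
1.2 [[-0.8, -3.1], [-1.3, -2.9]] [[503.0, 53.0], [429.0, 108.0]]
1.5 [[-1.2, -3.2], [-1.5, -3.1]] [[500.0, 67.0], [426.0, 122.0]]
1.8 [[-1.6, -2.2], [-1.7, -2.1]] [[501.0, 83.0], [427.0, 138.0]]
2.1 [[-1.7, -0.3], [-1.7, -0.2]] [[506.0, 100.0], [433.0, 155.0]]
2.4 [[-1.6, 2.4], [-1.5, 2.4]] [[516.0, 117.0], [443.0, 172.0]]
2.7 [[-1.4, 5.6], [-1.2, 5.7]] [[528.0, 132.0], [456.0, 188.0]]
3.0 [[-1.0, 9.1], [-0.8, 9.2]] [[543.0, 144.0], [470.0, 200.0]]
```

The fit is good to about 1 px: press at (0.475, 0.1075), yaw 6.6°, crank about 0.65 rad. First I'll turn the tool to line up with the press.

```bash
python3 -m handwheel '[[[0.06,0,0,0,-7],[0.06,0,0,0,-7],[0.06,0,0,0,-7],[0.06,0,0,0,-7],[0.06,0,0,0,-7],[0.06,0,0,0,-7],[0.06,0,0,0,-7],[0.06,0,0,0,-7],[0.06,0,0,0,-7],[0.06,0,0,0,-7],[0.06,0,0,0,-4.5],[0.06,0,0,0,0]]]' 30
cat >> h.py <<'E'
POSE=np.array([.4753,.1075,.1157])
def where():
    "grasp point in press frame (mm), tool yaw error deg, tilt"
    s=get_state(); r=R.from_quat(s['tcp_rot']); g=s['eef_pos']-r.as_matrix()[:,2]*ctrl.pinch_z
    pr=R.from_euler('z',-POSE[2]); p=pr.apply(g-[POSE[0],POSE[1],0])
    m=pr.as_matrix()@r.as_matrix()
    f=pr.apply(s['contact_force'])
    print('t',round(s['time'],2),'grasp press mm',(p*1e3).round(1),'toolx yaw err',round(np.degrees(np.arctan2(m[1,0],m[0,0]))-90,2),'z',m[:,2].round(3),'F',f.round(1),'op',round(s['opening'],3),'ff',round(s['finger_force'],1),'q',s['qpos'].round(2))
    return p
E
python3 - <<'E'
from h import *
p=where(); a=.65; k=np.array([.032*np.sin(a),-.1325,.066+.032*np.cos(a)]); d=k-p
print('tool delta mm',(np.array([d[1],d[0],-d[2]])*1e3).round(1))
E
```

```text
time: 1.9
eef_pos: [0.254, -0.6254, 0.2314]
tcp_rot: [0.665, 0.747, -0.0, 0.0]
contact_force: [-0.1, -0.3, -0.0]
opening: 0.697
finger_force: 0.0
t 1.9 grasp press mm [-304.4 -702.4  250.1] toolx yaw err 0.05 z [-0. -0. -1.] F [-0.1 -0.3 -0. ] op 0.697 ff 0.0 q [-1.33  0.29  1.58 -0.    1.28 -1.45]
tool delta mm [569.9 323.8 158.6]
```

```bash
python3 -m handwheel '[[[0.06,0.034,0.019,0,0],[0.06,0.034,0.019,0,0],[0.06,0.034,0.019,0,0],[0.06,0.034,0.019,0,0],[0.06,0.034,0.019,0,0],[0.06,0.034,0.019,0,0],[0.06,0.034,0.019,0,0],[0.06,0.034,0.019,0,0],[0.06,0.034,0.019,0,0],[0.06,0.034,0.019,0,0],[0.06,0.034,0.019,0,0],[0.06,0.034,0.019,0,0]]]'
python3 -m handwheel '[[[0.06,0.034,0.02,0,0],[0.06,0.034,0.02,0,0],[0.06,0.034,0.02,0,0],[0.06,0.034,0.02,0,0],[0.06,0.026,0.016,0.02,0],[0.06,0,0,0.035,0],[0.06,0,0,0.035,0],[0.06,0,0,0,0],[0.06,0,0,0,0]]]'
python3 - <<'E'
from h import *
p=where(); a=.65; k=np.array([.032*np.sin(a),-.1325,.066+.032*np.cos(a)]); d=k-p
print('tool delta mm',(np.array([d[1],d[0],-d[2]])*1e3).round(1))
im=viewer.read_camera('top'); cv2.imwrite('pics/t2f.png',im)
cv2.imwrite('pics/t2.png',cv2.resize(im[150:260,200:370],None,fx=4.5,fy=4.5,interpolation=cv2.INTER_CUBIC))
ims=viewer.read_camera('scene'); cv2.imwrite('pics/s2.png',cv2.resize(ims[130:230,240:360],None,fx=5.5,fy=5.5,interpolation=cv2.INTER_CUBIC))
for c in('top','scene'): print([(np.round(np.array(d['xy'])*[560,420],1),round(d['confidence'],2)) for d in viewer.pinpoint(c,'knob_mid')[:2]], proj(c,press2w(POSE,k)))
E
```

```text
time: 2.9
eef_pos: [0.434, -0.1921, 0.2317]
tcp_rot: [0.666, 0.746, 0.0, 0.001]
contact_force: [0.9, -0.8, 0.0]
opening: 0.704
finger_force: 0.0
time: 3.65
eef_pos: [0.5088, -0.0214, 0.1397]
tcp_rot: [0.666, 0.746, -0.001, -0.002]
contact_force: [-0.4, 0.1, 0.5]
opening: 0.705
finger_force: 0.0
t 3.65 grasp press mm [  18.5 -131.9  158.4] toolx yaw err -0.09 z [-0.005  0.002 -1.   ] F [-0.4  0.2  0.5] op 0.705 ff 0.0 q [-0.24  0.02  2.05  0.    1.07 -0.36]
tool delta mm [-0.6  0.9 67. ]
[] [[314.84791943 196.1798625 ]]
[(array([296.7, 184.7]), 0.45)] [[295.58151287 183.23709237]]
```

View pics/s2.png

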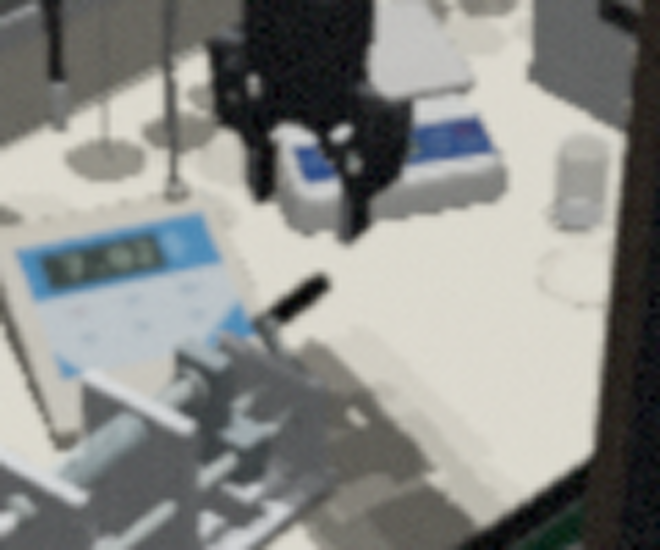

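The handle shows at crop (305,295), directly below the open fingers. The pH meter's corner, at crop (258,335), is close to the handle, so I'll check the clearance.

```bash
python3 - <<'E'
from h import *
pr=R.from_euler('z',-POSE[2])
for z in(0,.02,.03,.04,.05,.06):
    for c,u in(('top',(311,195)),('scene',(286.9,190.9))):
        print(z,c,(pr.apply(atz(c,u,z)-[POSE[0],POSE[1],0])*1e3).round(0))
E
```

```text
0 top [  39. -132.    0.]
0 scene [  91. -172.    0.]
0.02 top [  36. -130.   20.]
0.02 scene [  75. -152.   20.]
0.03 top [  34. -129.   30.]
0.03 scene [  66. -143.   30.]
0.04 top [  32. -128.   40.]
0.04 scene [  58. -133.   40.]
0.05 top [  31. -127.   50.]
0.05 scene [  50. -123.   50.]
0.06 top [  29. -126.   60.]
0.06 scene [  41. -113.   60.]
```

View pics/t2.png

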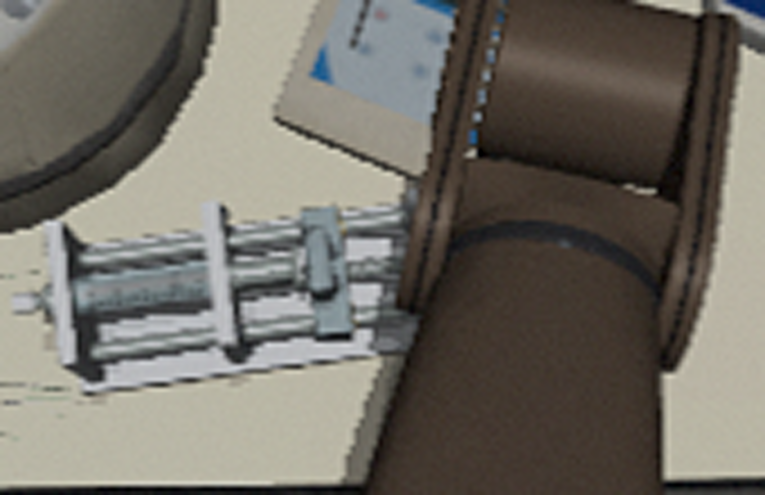

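The top crop shows the arm over the crank end, with the meter's lower-left edge running at (275,120) to (420,175). I'll locate the meter's hidden corner by intersecting its edges in both views.

```bash
python3 - <<'E'
from h import *
pr=R.from_euler('z',-POSE[2])
t=lambda u,v:((u+.5)/5.3-.5+190,(v+.5)/5.3-.5+180)
print('top right/lower edges, meter; scene right edge (277.3,166.4)-(286.9,190.9)')
for z in(.0,.015,.03,.045,.06):
    c=atz('top',t(655,100),z); e=atz('top',t(600,78),z); f=atz('top',t(415,0),z)
    g=atz('top',t(695,0),z)
    print(z,[(pr.apply(q-[POSE[0],POSE[1],0])*1e3).round(0)[:2].tolist() for q in(c,e,f,g)],[proj('scene',q)[0].round(1).tolist() for q in(c,e,f,g)])
# enlarged crop, raw scene0 & top0 around meter
a=cv2.resize(cv2.imread('pics/top0.png')[105:205,255:345],None,fx=4.4,fy=4.4,interpolation=cv2.INTER_CUBIC)
b=cv2.resize(cv2.imread('pics/scene0.png')[150:225,230:305],None,fx=5.3,fy=5.3,interpolation=cv2.INTER_CUBIC)
h=max(a.shape[0],b.shape[0]); o=np.zeros((h,a.shape[1]+b.shape[1],3),np.uint8); o[:a.shape[0],:a.shape[1]]=a;o[:b.shape[0],a.shape[1]:]=b
cv2.imwrite('pics/m.png',o);print(o.shape)
E
```

```text
top right/lower edges, meter; scene right edge (277.3,166.4)-(286.9,190.9)
0.0 [[29.0, -137.0], [44.0, -110.0], [98.0, -19.0], [79.0, -165.0]] [[294.2, 202.6], [285.9, 204.6], [256.7, 211.3], [288.3, 193.1]]
0.015 [[26.0, -135.0], [42.0, -109.0], [95.0, -19.0], [76.0, -163.0]] [[294.4, 199.8], [286.2, 201.7], [257.2, 208.4], [288.6, 190.4]]
0.03 [[24.0, -134.0], [39.0, -108.0], [92.0, -19.0], [73.0, -162.0]] [[294.7, 196.9], [286.5, 198.8], [257.6, 205.4], [288.9, 187.6]]
0.045 [[22.0, -132.0], [36.0, -106.0], [88.0, -19.0], [70.0, -160.0]] [[295.0, 193.9], [286.8, 195.9], [258.1, 202.3], [289.2, 184.8]]
0.06 [[19.0, -131.0], [34.0, -105.0], [85.0, -19.0], [67.0, -158.0]] [[295.3, 191.0], [287.1, 192.9], [258.6, 199.2], [289.5, 182.0]]
(440, 794, 3)
```

View pics/m.png

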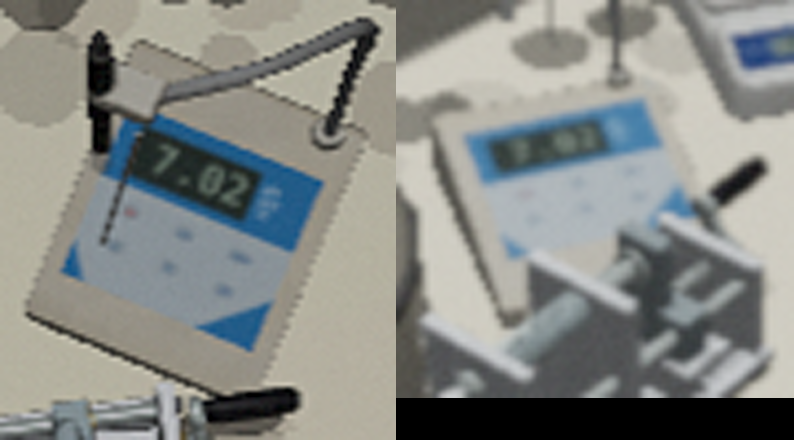

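The meter's right edge runs (365,130) to (268,390) and its lower edge (25,312) to (205,390) in the left panel, meeting just under the handle. I'll triangulate its top corners for height.

```bash
python3 - <<'E'
from h import *
for n,t,s in(('far right',(338,134.5),(276,168.5)),('near left',(260.7,175.9),(250.5,208.5)),('blue tri right',(255+252/4.4,105+350/4.4),(230+298/5.3,150+205/5.3)),('far left of blue',(255+323/4.4,105+182/4.4),(230+246/5.3,150+100/5.3)),('near-left blue',(255+62/4.4,105+272/4.4),(230+115/5.3,150+258/5.3))):
    z=np.arange(-.02,.12,.002); e=[np.linalg.norm(proj('scene',atz('top',t,q))[0]-s) for q in z]; i=np.argmin(e)
    print(n,z[i].round(3),round(e[i],2),proj('scene',atz('top',t,z[i])).round(1))
E
```

```text
far right 0.024 0.58 [[275.5 168.3]]
near left 0.02 0.34 [[250.8 208.5]]
blue tri right 0.048 0.89 [[287.1 188.7]]
far left of blue 0.058 0.46 [[276.9 169. ]]
near-left blue 0.038 0.31 [[252.  198.5]]
```

The meter's near corner is about 20 mm high and sits beside the crank's lower right. I'll grip the handle near the fingertips and a bit outward so little finger sticks out below it.

```bash
python3 -m handwheel '[[[0.05,-0.006,0.001,0.02,0],[0.04,0,0,0.02,0],[0.035,0,0,0.02,0],[0.03,0,0,0,0],[0.025,0,0,0,0],[0.02,0,0,0,0],[0.01,0,0,0,0],[0.01,0,0,0,0],[0.01,0,0,0,0],[0.01,0,0,0,0]]]' 35
python3 - <<'E'
from h import *
where()
E
```

```text
time: 4.68
eef_pos: [0.5131, -0.0282, 0.0827]
tcp_rot: [0.665, 0.747, 0.0, 0.001]
contact_force: [-0.4, -2.1, 3.3]
opening: 0.179
finger_force: 34.2
t 4.68 grasp press mm [  21.8 -139.2  101.4] toolx yaw err -0.02 z [ 0.003 -0.002 -1.   ] F [-0.6 -2.1  3.3] op 0.179 ff 34.2 q [-0.25  0.11  2.08 -0.    0.95 -0.37]
```

```bash
python3 -m handwheel '[[[0.01,0,0,0,0],[0.01,0,0,0,0]]]'
python3 - <<'E'
from h import *
where()
im=viewer.read_camera('scene'); cv2.imwrite('pics/s3.png',cv2.resize(im[145:205,255:330],None,fx=8,fy=8,interpolation=cv2.INTER_CUBIC))
E
```

```text
time: 4.85
eef_pos: [0.5132, -0.0282, 0.0824]
tcp_rot: [0.665, 0.747, 0.001, 0.002]
contact_force: [0.2, -2.3, 2.7]
opening: 0.171
finger_force: 34.3
t 4.85 grasp press mm [  22.  -139.2  101.1] toolx yaw err -0.03 z [ 0.003 -0.001 -1.   ] F [-0.  -2.3  2.7] op 0.171 ff 34.3 q [-0.25  0.11  2.08 -0.    0.95 -0.37]
```

View pics/s3.png

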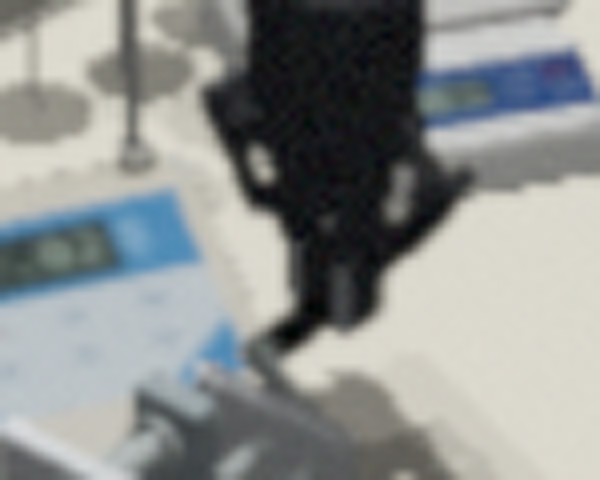

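The fingers grip the handle only at their very tips (crop (330,320)) and the opening is creeping shut. I'll reopen, go 7 mm lower and 6 mm outward, and grip again.

```bash
python3 -m handwheel '[[[0.03,0,0,0,0],[0.03,0,0,0,0],[0.03,-0.006,0,0.007,0],[0.03,0,0,0,0],[0.01,0,0,0,0],[0.01,0,0,0,0],[0.01,0,0,0,0],[0.01,0,0,0,0],[0.01,0,0,0,0]]]' 40
python3 - <<'E'
from h import *
where()
E
python3 -m handwheel '[[[0.01,0,0,0,0],[0.01,0,0,0,0]]]'
python3 - <<'E'
from h import *
where()
E
```

```text
time: 5.65
eef_pos: [0.5126, -0.0336, 0.0741]
tcp_rot: [0.665, 0.747, 0.0, -0.0]
contact_force: [1.8, 0.3, -2.2]
opening: 0.172
finger_force: 38.9
t 5.65 grasp press mm [  20.8 -144.4   92.8] toolx yaw err -0.02 z [ 0.  0. -1.] F [ 1.8  0.1 -2.2] op 0.172 ff 38.9 q [-0.26  0.13  2.08  0.    0.94 -0.38]
time: 5.82
eef_pos: [0.5126, -0.0336, 0.0741]
tcp_rot: [0.665, 0.747, 0.0, -0.0]
contact_force: [1.2, 0.4, -3.4]
opening: 0.17
finger_force: 38.9
t 5.82 grasp press mm [  20.7 -144.4   92.8] toolx yaw err -0.02 z [-0.  0. -1.] F [ 1.2  0.3 -3.4] op 0.17 ff 38.9 q [-0.26  0.12  2.08  0.    0.94 -0.38]
```

The grip is now firm and steady, with the crank at about 40°. I'll start winding with a short test arc to 120°.

```bash
python3 -m handwheel '[[[0.01,0,0.0021,0.0019,0],[0.01,0,0.0051,0.0066,0],[0.01,0,0.0032,0.0077,0],[0.01,0,0.0011,0.0083,0]]]'
python3 - <<'E'
from h import *
where()
E
python3 -m handwheel '[[[0.01,0,-0.0011,0.0083,0],[0.01,0,-0.0032,0.0077,0]]]'
python3 - <<'E'
from h import *
where()
E
```

```text
time: 6.15
eef_pos: [0.5256, -0.0321, 0.0498]
tcp_rot: [0.665, 0.747, 0.001, 0.001]
contact_force: [-0.3, 1.9, 3.1]
opening: 0.168
finger_force: 39.3
t 6.15 grasp press mm [  33.8 -144.5   68.5] toolx yaw err -0.05 z [ 0.003  0.    -1.   ] F [-0.   2.   3.1] op 0.168 ff 39.3 q [-0.25  0.19  2.06  0.    0.89 -0.37]
time: 6.32
eef_pos: [0.5218, -0.0327, 0.0334]
tcp_rot: [0.666, 0.746, 0.002, 0.002]
contact_force: [3.4, 3.5, 1.3]
opening: 0.171
finger_force: 39.2
t 6.32 grasp press mm [  29.9 -144.6   52.1] toolx yaw err -0.07 z [ 0.005 -0.    -1.   ] F [3.7 3.1 1.3] op 0.171 ff 39.2 q [-0.26  0.21  2.07  0.    0.85 -0.37]
```

```bash
python3 -m handwheel '[[[0.01,0,-0.0051,0.0066,0],[0.01,0,-0.0066,0.0051,0],[0.01,0,-0.0077,0.0032,0]]]'
python3 -m handwheel '[[[0.01,0,-0.0083,0.0011,0],[0.01,0,-0.0083,-0.0011,0],[0.01,0,-0.0077,-0.0032,0],[0.01,0,-0.0066,-0.0051,0],[0.01,0,-0.0051,-0.0066,0],[0.01,0,-0.0032,-0.0077,0],[0.01,0,-0.0011,-0.0083,0]]]'
python3 - <<'E'
from h import *
where()
E
```

```text
time: 6.57
eef_pos: [0.5011, -0.0351, 0.0173]
tcp_rot: [0.665, 0.747, 0.001, 0.001]
contact_force: [3.1, 1.7, -3.3]
opening: 0.171
finger_force: 39.2
time: 7.15
eef_pos: [0.4615, -0.0396, 0.0513]
tcp_rot: [0.666, 0.746, 0.002, 0.002]
contact_force: [9.3, 4.5, -5.0]
opening: 0.166
finger_force: 39.2
t 7.15 grasp press mm [ -30.7 -144.5   70. ] toolx yaw err -0.12 z [ 0.005 -0.    -1.   ] F [ 9.8  3.4 -5. ] op 0.166 ff 39.2 q [-0.31  0.05  2.21  0.    0.87 -0.42]
```

```bash
python3 -m handwheel '[[[0.01,0,0.0021,-0.0083,0],[0.01,0,0.0032,-0.0077,0],[0.01,0,0.0051,-0.0066,0],[0.01,0,0.0066,-0.0051,0],[0.01,0,0.0077,-0.0032,0],[0.01,0,0.0083,-0.0011,0],[0.01,0,0.0083,0.0011,0],[0.01,0,0.0077,0.0032,0],[0.01,0,0.0066,0.0051,0],[0.01,0,0.0051,0.0066,0],[0.01,0,0.0032,0.0077,0],[0.01,0,0.0011,0.0083,0]]]'
python3 - <<'E'
from h import *
where()
E
python3 -m handwheel '[[[0.01,0,-0.0011,0.0083,0],[0.01,0,-0.0032,0.0077,0],[0.01,0,-0.0051,0.0066,0],[0.01,0,-0.0066,0.0051,0],[0.01,0,-0.0077,0.0032,0],[0.01,0,-0.0083,0.0011,0]]]'
python3 -m handwheel '[[[0.01,0,-0.0083,-0.0011,0],[0.01,0,-0.0077,-0.0032,0],[0.01,0,-0.0066,-0.0051,0],[0.01,0,-0.0051,-0.0066,0],[0.01,0,-0.0032,-0.0077,0],[0.01,0,-0.0011,-0.0083,0]]]'
python3 - <<'E'
from h import *
where()
E
```

```text
time: 8.15
eef_pos: [0.526, -0.0319, 0.0496]
tcp_rot: [0.665, 0.747, 0.0, 0.0]
contact_force: [-4.6, 1.4, 2.2]
opening: 0.174
finger_force: 40.6
t 8.15 grasp press mm [  34.2 -144.4   68.3] toolx yaw err -0.03 z [ 0.001  0.001 -1.   ] F [-4.4  1.9  2.2] op 0.174 ff 40.6 q [-0.25  0.19  2.06  0.    0.89 -0.37]
time: 8.65
eef_pos: [0.4938, -0.0361, 0.0167]
tcp_rot: [0.665, 0.746, 0.001, 0.002]
contact_force: [2.4, 1.8, -5.5]
opening: 0.17
finger_force: 40.0
time: 9.15
eef_pos: [0.4619, -0.0396, 0.0512]
tcp_rot: [0.666, 0.746, 0.001, 0.001]
contact_force: [4.2, 2.9, -4.9]
opening: 0.174
finger_force: 40.1
t 9.15 grasp press mm [ -30.4 -144.6   69.9] toolx yaw err -0.08 z [ 0.002 -0.    -1.   ] F [ 4.5  2.3 -4.9] op 0.174 ff 40.1 q [-0.31  0.06  2.21  0.    0.87 -0.42]
```

```bash
python3 -m handwheel '[[[0.01,0,0.0011,-0.0083,0],[0.01,0,0.0032,-0.0077,0],[0.01,0,0.0051,-0.0066,0],[0.01,0,0.0066,-0.0051,0],[0.01,0,0.0077,-0.0032,0],[0.01,0,0.0083,-0.0011,0],[0.01,0,0.0083,0.0011,0],[0.01,0,0.0077,0.0032,0],[0.01,0,0.0066,0.0051,0],[0.01,0,0.0051,0.0066,0],[0.01,0,0.0032,0.0077,0],[0.01,0,0.0011,0.0083,0]]]'
python3 -m handwheel '[[[0.01,0,-0.0011,0.0083,0],[0.01,0,-0.0032,0.0077,0],[0.01,0,-0.0051,0.0066,0],[0.01,0,-0.0066,0.0051,0],[0.01,0,-0.0077,0.0032,0],[0.01,0,-0.0083,0.0011,0],[0.01,0,-0.0083,-0.0011,0],[0.01,0,-0.0077,-0.0032,0],[0.01,0,-0.0066,-0.0051,0],[0.01,0,-0.0051,-0.0066,0],[0.01,0,-0.0032,-0.0077,0],[0.01,0,-0.0011,-0.0083,0]]]'
python3 -m handwheel '[[[0.01,0,0.0011,-0.0083,0],[0.01,0,0.0032,-0.0077,0],[0.01,0,0.0051,-0.0066,0],[0.01,0,0.0066,-0.0051,0]]]'
python3 - <<'E'
from h import *
where()
E
```

```text
time: 10.15
eef_pos: [0.526, -0.0319, 0.0502]
tcp_rot: [0.665, 0.747, 0.0, -0.0]
contact_force: [-4.5, 1.0, 2.1]
opening: 0.169
finger_force: 40.7
time: 11.15
eef_pos: [0.4619, -0.0397, 0.0513]
tcp_rot: [0.666, 0.746, 0.001, 0.001]
contact_force: [4.8, 3.9, -4.5]
opening: 0.172
finger_force: 40.2
time: 11.48
eef_pos: [0.478, -0.0373, 0.0777]
tcp_rot: [0.665, 0.746, 0.001, 0.001]
contact_force: [6.5, 1.5, -16.4]
opening: 0.172
finger_force: 39.3
t 11.48 grasp press mm [ -14.1 -144.1   96.4] toolx yaw err -0.07 z [ 0.003  0.    -1.   ] F [  6.6   0.7 -16.4] op 0.172 ff 39.3 q [-0.29  0.04  2.16  0.    0.93 -0.41]
```

```bash
python3 -m handwheel '[[[0.01,0,0.0077,-0.0022,0],[0.01,0,0.0083,0,0]]]'
python3 - <<'E'
from h import *
where()
E
python3 -m handwheel '[[[0.01,0,0.002,0.001,0],[0.01,0,0.002,0.001,0],[0.01,0,0,0,0]]]'
python3 - <<'E'
from h import *
where()
E
```

```text
time: 11.65
eef_pos: [0.4924, -0.0361, 0.0799]
tcp_rot: [0.665, 0.747, -0.002, -0.001]
contact_force: [-2.8, 0.7, 0.5]
opening: 0.171
finger_force: 40.7
t 11.65 grasp press mm [   0.5 -144.6   98.6] toolx yaw err 0.06 z [-0.004 -0.    -1.   ] F [-2.7  1.   0.5] op 0.171 ff 40.7 q [-0.28  0.07  2.12 -0.    0.95 -0.39]
time: 11.9
eef_pos: [0.495, -0.036, 0.0789]
tcp_rot: [0.664, 0.748, -0.004, -0.003]
contact_force: [-13.0, -1.9, 10.9]
opening: 0.172
finger_force: 41.8
t 11.9 grasp press mm [   3.2 -144.8   97.6] toolx yaw err 0.16 z [-0.01  0.   -1.  ] F [-13.1  -0.4  10.9] op 0.172 ff 41.8 q [-0.28  0.09  2.11 -0.    0.95 -0.39]
```

The handle is at the top stop, with the reaction force rising to 13 N. Now I'll release, rise and cross to above the rod.

```bash
python3 -m handwheel '[[[0.045,0,-0.003,0,0],[0.045,0,-0.001,0,0],[0.045,0,0,0,0],[0.045,0,0,-0.036,0],[0.045,0,0,-0.036,0],[0.045,0.04,0,-0.004,0],[0.045,0.04,0,0,0],[0.045,0.04,0,0,0],[0.045,0.04,0,0,0],[0.045,0,0,0,0],[0.045,0,0,0,0]]]'
python3 - <<'E'
from h import *
where()
for c in('top','scene'):
    im=viewer.read_camera(c); cv2.imwrite(f'pics/{c}4.png',im)
    for n in('rod_grip','plunger','barrel_mouth','knob_mid'): print(c,n,[(np.round(np.array(d['xy'])*[560,420],1),round(d['confidence'],2)) for d in viewer.pinpoint(c,n)[:2]])
    print(proj(c,press2w(POSE,[[0,.016,.11],[0,-.006,.11],[0,.034,.11],[0,-.1325,.098]])).round(1).tolist())
a=cv2.resize(cv2.imread('pics/scene4.png')[160:230,240:315],None,fx=8,fy=8,interpolation=cv2.INTER_CUBIC)
cv2.imwrite('pics/s4.png',a)
E
```

```text
time: 12.82
eef_pos: [0.4751, 0.125, 0.1544]
tcp_rot: [0.664, 0.748, 0.001, 0.001]
contact_force: [0.0, -0.5, -0.2]
opening: 0.528
finger_force: 0.0
t 12.82 grasp press mm [  1.7  17.4 173.1] toolx yaw err 0.23 z [ 0.002 -0.    -1.   ] F [-0.1 -0.5 -0.2] op 0.528 ff 0.0 q [ 0.05 -0.04  2.09 -0.    1.1  -0.07]
top rod_grip []
top plunger []
top barrel_mouth [(array([245.9, 213.3]), 0.8)]
top knob_mid [(array([314.9, 206. ]), 0.67)]
[[257.8, 210.1], [266.5, 208.9], [250.6, 211.0], [316.2, 203.2]]
scene rod_grip [(array([271.2, 205.9]), 0.47)]
scene plunger [(array([272.3, 198.3]), 0.51)]
scene barrel_mouth [(array([267.3, 203.4]), 0.6), (array([300.4, 183.4]), 0.53)]
scene knob_mid [(array([296.7, 184.4]), 0.58), (array([277.7, 228.9]), 0.33)]
[[270.3, 203.1], [274.9, 199.6], [266.4, 205.9], [300.1, 183.9]]
```

View pics/s4.png

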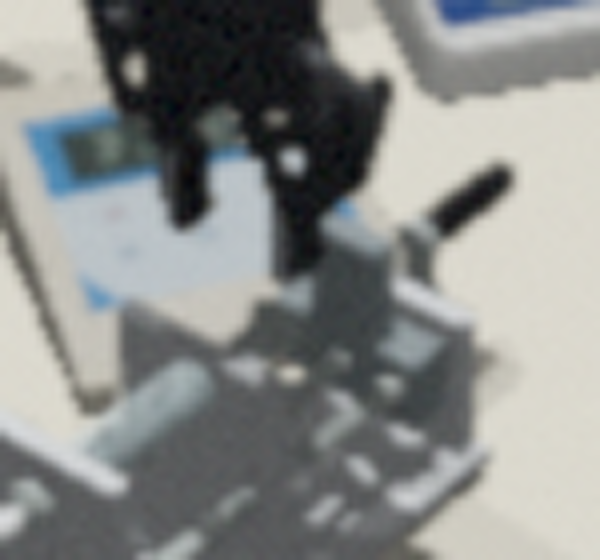

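The pusher at crop (350,240) sits just in front of the crank plate and the handle is upright with its tip at (505,175). The fingers hang above the bare rod, just in front of the pusher. Descending onto the rod.

```bash
python3 -m handwheel '[[[0.045,-0.002,0,0.02,0],[0.045,0,0,0.02,0],[0.045,0,0,0.012,0],[0.045,0,0,0.011,0],[0.045,0,0,0,0],[0.045,0,0,0,0]]]' 25
python3 - <<'E'
from h import *
where()
E
python3 -m handwheel '[[[0.025,0,0,0,0],[0.02,0,0,0,0],[0.017,0,0,0,0],[0.01,0,0,0,0],[0.01,0,0,0,0],[0.01,0,0,0,0],[0.01,0,0,0,0]]]' 25
python3 - <<'E'
from h import *
where(); print(get_state()['wrist_torque'])
E
```

```text
time: 13.82
eef_pos: [0.4749, 0.1209, 0.0904]
tcp_rot: [0.665, 0.747, -0.0, -0.0]
contact_force: [0.3, -0.6, 0.8]
opening: 0.524
finger_force: 0.0
t 13.82 grasp press mm [  1.2  13.3 109.1] toolx yaw err -0.04 z [-0.001  0.    -1.   ] F [ 0.2 -0.6  0.8] op 0.524 ff 0.0 q [ 0.04  0.05  2.13  0.    0.97 -0.07]
time: 14.4
eef_pos: [0.4755, 0.121, 0.0917]
tcp_rot: [0.665, 0.747, 0.0, 0.0]
contact_force: [-2.6, -0.6, 5.1]
opening: 0.15
finger_force: 24.5
t 14.4 grasp press mm [  1.8  13.4 110.4] toolx yaw err -0.0 z [ 0.001 -0.    -1.   ] F [-2.7 -0.2  5.1] op 0.15 ff 24.5 q [ 0.04  0.05  2.13 -0.    0.97 -0.07]
[-0.09323186  0.30842704  0.08791284]
```

Rod gripped with little side force. I'll tighten to 80 N and draw a few mm as a test.

```bash
python3 -m handwheel '[[[0.005,0,0,0,0],[0.005,0,0,0,0],[0.005,0,0,0,0],[0.005,0,0,0,0]]]' 80
python3 - <<'E'
from h import *
where()
E
python3 -m handwheel '[[[0.005,-0.002,0,0,0],[0.005,-0.002,0,0,0],[0.005,-0.002,0,0,0],[0.005,0,0,0,0],[0.005,0,0,0,0]]]'
python3 - <<'E'
from h import *
where(); print(get_state()['wrist_torque'])
E
```

```text
time: 14.73
eef_pos: [0.4755, 0.121, 0.0918]
tcp_rot: [0.665, 0.747, 0.0, 0.0]
contact_force: [-2.9, -0.5, 6.4]
opening: 0.135
finger_force: 77.9
t 14.73 grasp press mm [  1.8  13.4 110.5] toolx yaw err 0.01 z [ 0. -0. -1.] F [-2.9 -0.1  6.4] op 0.135 ff 77.9 q [ 0.04  0.05  2.13 -0.    0.97 -0.07]
time: 15.15
eef_pos: [0.4758, 0.1175, 0.0917]
tcp_rot: [0.666, 0.746, 0.002, -0.002]
contact_force: [-3.6, 9.4, 6.3]
opening: 0.136
finger_force: 78.0
t 15.15 grasp press mm [  1.6   9.7 110.4] toolx yaw err -0.11 z [ 0.001  0.005 -1.   ] F [-2.5  9.8  6.3] op 0.136 ff 78.0 q [ 0.03  0.04  2.13  0.01  0.97 -0.09]
[1.24526938 0.48059336 0.07482731]
```

The rod is moving. I'll relieve the off-axis forces (up 1.5 mm, 0.6 mm in -x) and draw on.

```bash
python3 -m handwheel '[[[0.005,0,-0.0006,-0.0008,0],[0.005,0,0,-0.0007,0],[0.005,-0.002,0,0,0],[0.005,-0.002,0,0,0],[0.005,-0.002,0,0,0],[0.005,0,0,0,0],[0.005,0,0,0,0]]]'
python3 - <<'E'
from h import *
where(); print(get_state()['wrist_torque'])
E
```

```text
time: 15.73
eef_pos: [0.476, 0.1089, 0.0921]
tcp_rot: [0.665, 0.746, 0.0, -0.0]
contact_force: [0.6, 3.4, -0.8]
opening: 0.134
finger_force: 77.9
t 15.73 grasp press mm [  0.9   1.3 110.8] toolx yaw err -0.07 z [ 0.  0. -1.] F [ 1.   3.3 -0.8] op 0.134 ff 77.9 q [ 0.02  0.04  2.13  0.    0.97 -0.1 ]
[ 0.59907373 -0.14808778 -0.13105828]
```

The binding is gone: the 3.3 N now matches the suction alone after 12 mm. I'll continue to 30 mm in total.

```bash
python3 -m handwheel '[[[0.005,-0.002,0,0,0],[0.005,-0.002,0,0,0],[0.005,-0.002,0,0,0],[0.005,-0.002,0,0,0],[0.005,-0.002,0,0,0],[0.005,-0.002,0,0,0],[0.005,-0.002,0,0,0],[0.005,-0.002,0,0,0],[0.005,0,0,0,0],[0.005,0,0,0,0]]]'
python3 - <<'E'
from h import *
where()
for c in('top','scene'):
    im=viewer.read_camera(c); cv2.imwrite(f'pics/{c}5.png',im)
    for n in('rod_mark','plunger','barrel_mouth'): print(c,n,[(np.round(np.array(d['xy'])*[560,420],1),round(d['confidence'],2)) for d in viewer.pinpoint(c,n)[:2]])
    print(proj(c,press2w(POSE,[[0,.034,.11],[0,-.036,.11]])).round(1).tolist())
a=cv2.resize(cv2.imread('pics/top5.png')[190:235,225:300],None,fx=6,fy=6,interpolation=cv2.INTER_CUBIC)
b=cv2.resize(cv2.imread('pics/scene5.png')[180:230,245:303],None,fx=6,fy=6,interpolation=cv2.INTER_CUBIC)
o=np.zeros((300,a.shape[1]+b.shape[1],3),np.uint8);o[:a.shape[0],:a.shape[1]]=a;o[:b.shape[0],a.shape[1]:]=b
cv2.imwrite('pics/c5.png',o);print(o.shape)
E
```

```text
time: 16.57
eef_pos: [0.4776, 0.0942, 0.0921]
tcp_rot: [0.666, 0.746, 0.001, -0.001]
contact_force: [1.2, 8.1, -1.3]
opening: 0.137
finger_force: 78.0
t 16.57 grasp press mm [  0.8 -13.5 110.8] toolx yaw err -0.11 z [ 0.     0.003 -1.   ] F [ 2.1  7.9 -1.3] op 0.137 ff 78.0 q [-0.02  0.04  2.14  0.    0.97 -0.13]
top rod_mark []
top plunger []
top barrel_mouth []
[[250.6, 211.0], [278.4, 207.4]]
scene rod_mark [(array([266. , 209.1]), 0.59)]
scene plunger [(array([279.5, 193.6]), 0.42)]
scene barrel_mouth [(array([265.4, 206.5]), 0.75)]
[[266.4, 205.9], [281.2, 195.0]]
(300, 798, 3)
```

View pics/c5.png

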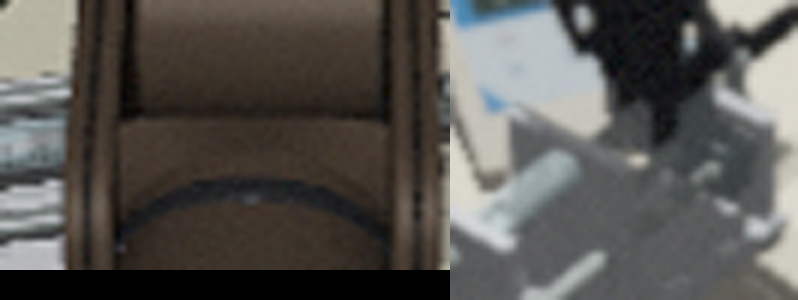

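The plate hides the ring from the scene camera and the arm hides it from the top camera. Rod travel is 26.9 mm, and the 7.9 N suction agrees with 0.3 N/mm, so there's no slip. 3 mm remain.

```bash
python3 -m handwheel '[[[0.005,-0.0016,-0.0003,0,0],[0.005,-0.0016,0,0,0],[0.005,0,0,0,0],[0.005,0,0,0,0],[0.005,0,0,0,0],[0.005,0,0,0,0]]]'
python3 - <<'E'
from h import *
where()
for i in range(4):
  for c in('scene','top'):
    viewer.read_camera(c)
    print(c,[(n,[(np.round(np.array(d['xy'])*[560,420],1).tolist(),round(d['confidence'],2)) for d in viewer.pinpoint(c,n)[:1]]) for n in('rod_mark','plunger','barrel_mouth')])
where()
print([proj('scene',press2w(POSE,[0,y,.11])).round(1).tolist() for y in(-.031,-.036,-.041)])
E
```

```text
time: 17.47
eef_pos: [0.4778, 0.0915, 0.0922]
tcp_rot: [0.666, 0.746, 0.002, -0.001]
contact_force: [1.6, 10.0, -1.1]
opening: 0.134
finger_force: 78.0
t 17.47 grasp press mm [  0.6 -16.2 110.9] toolx yaw err -0.13 z [ 0.001  0.004 -1.   ] F [ 2.8  9.8 -1.1] op 0.134 ff 78.0 q [-0.02  0.04  2.14  0.    0.97 -0.14]
scene [('rod_mark', [([266.9, 207.1], 0.56)]), ('plunger', [([279.9, 191.2], 0.5)]), ('barrel_mouth', [([267.2, 207.7], 0.62)])]
top [('rod_mark', []), ('plunger', []), ('barrel_mouth', [([250.3, 213.9], 0.8)])]
scene [('rod_mark', [([270.1, 206.5], 0.66)]), ('plunger', [([281.7, 190.2], 0.5)]), ('barrel_mouth', [([265.0, 208.0], 0.9)])]
top [('rod_mark', []), ('plunger', []), ('barrel_mouth', [([248.2, 213.1], 0.58)])]
scene [('rod_mark', [([269.1, 203.0], 0.47)]), ('plunger', [([282.7, 191.5], 0.51)]), ('barrel_mouth', [([267.2, 208.6], 0.72)])]
top [('rod_mark', []), ('plunger', [([250.8, 213.8], 0.25)]), ('barrel_mouth', [([247.8, 212.1], 0.9)])]
scene [('rod_mark', [([268.1, 205.5], 0.5)]), ('plunger', [([280.8, 191.4], 0.58)]), ('barrel_mouth', [([269.0, 206.3], 0.17)])]
top [('rod_mark', []), ('plunger', []), ('barrel_mouth', [([248.0, 211.5], 0.75)])]
t 19.07 grasp press mm [  0.6 -16.3 110.9] toolx yaw err -0.12 z [ 0.001  0.004 -1.   ] F [ 3.1  9.5 -1.3] op 0.137 ff 78.0 q [-0.02  0.04  2.14  0.    0.97 -0.14]
[[[280.1, 195.8]], [[281.2, 195.0]], [[282.2, 194.3]]]
```

Travel is 29.7 mm, holding steady, and the network sightings of the ring and mouth coincide within noise. One last trim, then I'll hand in.

```bash
python3 -m handwheel '[[[0.005,-0.0003,-0.0003,0,0],[0.005,0,0,0,0],[0.005,0,0,0,0],[0.005,0,0,0,0]]]'
python3 - <<'E'
from h import *
where()
from plant import sign_off
print(sign_off())
E
```

```text
time: 19.4
eef_pos: [0.4777, 0.0914, 0.0922]
tcp_rot: [0.666, 0.746, 0.002, -0.001]
contact_force: [1.2, 10.5, -1.0]
opening: 0.132
finger_force: 78.0
t 19.4 grasp press mm [  0.5 -16.3 110.9] toolx yaw err -0.14 z [ 0.001  0.004 -1.   ] F [ 2.4 10.3 -1. ] op 0.132 ff 78.0 q [-0.02  0.03  2.14  0.01  0.97 -0.14]
the job is handed in; nothing more can be done
None
```

Handed in at 19.4 s: the pusher is wound back to its stop, and the rod is drawn straight about 30 mm and held at the line; I judged this from arm travel and the 10 N suction, since no picture clearly showed the ring at the mouth.

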